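# Pack the instrument caddy for the next metal run

### The job

Pack the aluminium tray for the next run on the spectrometer: stand the orange-capped tube in the orange insert, the blue-capped tube in the blue insert, the lamp with the blue cap and band in the white insert and the amber bottle in the wide grey insert, each upright and right down on the floor of its pocket. It is glassware and acid, so set each piece down rather than dropping it, and knock nothing over. The lamp with the yellow cap and band and the clear sample bottle are not for this run: leave them standing where they are, and the ware along the back and left edges of the bench too.

Things in the scene. Friction and masses are not known exactly. Their poses are not given: they have to be found in the camera images.
- tube_orange: Self-standing 50 ml centrifuge tube with an ORANGE screw cap, 112 mm tall; body 28 mm across up to 98 mm, cap 34 mm across from 98 to 112 mm. Grip the body from above, e.g. 75 mm above its foot. Origin: centre of its underside, z up. Loose. About 0.05 kg.
- tube_blue: Self-standing 50 ml centrifuge tube with a BLUE screw cap (the one among the things near the tray, not the ones in the far corner of the bench), 112 mm tall, shaped like the orange-capped one: body 28 mm across up to 98 mm, cap 34 mm across above. Grip the body from above, e.g. 75 mm above its foot. Origin: centre of its underside, z up. Loose. About 0.05 kg.
- lamp_blue: Hollow-cathode lamp (glass envelope on a dark base) with a BLUE window cap on top and a light blue band round its base, standing on the base, 158 mm tall, 37 mm across; for gripping take it as a 37 mm cylinder over its whole height. Grip from above, e.g. 90 mm above its foot. Origin: centre of its underside, z up. Loose. About 0.13 kg.
- amber_bottle: Amber-brown reagent bottle with a blue screw cap, 107 mm tall; body 56 mm across, shoulder to cap (36 mm across) from 86 mm up. Grip round the body, e.g. 65 mm above its foot. Origin: centre of its underside, z up. Loose. About 0.31 kg.
- lamp_yellow: Look-alike to leave where it is: hollow-cathode lamp exactly like the other (158 mm tall, 37 mm across) but with a YELLOW window cap on top and a yellow band round its base. Origin: centre of its underside, z up. Loose.
- clear_bottle: Look-alike to leave where it is: clear plastic water-sample bottle with white cap and green label band, 128 mm tall, 58 mm across; the one that stands among the things to be gathered. Origin: centre of its underside, z up. Loose.
- insert_orange: Fixed insert of the caddy, ORANGE (for the orange-capped tube). Moulded block 84 x 84 x 40 mm in a bay of the aluminium tray, underside 4 mm and rim 44 mm above the bench. Round central pocket 42 mm wide, 34 mm deep: floor 6 mm above the underside, 10 above the bench; mouth chamfered 4 mm. Origin: centre of underside, z up; row of inserts (88 mm apart, any order) runs along its y.
- insert_blue: Fixed insert of the caddy, BLUE (for the blue-capped tube). Moulded block 84 x 84 x 40 mm in a bay of the aluminium tray, underside 4 mm and rim 44 mm above the bench. Round central pocket 42 mm wide, 34 mm deep: floor 6 mm above the underside, 10 above the bench; mouth chamfered 4 mm. Origin: centre of underside, z up; row of inserts (88 mm apart, any order) runs along its y.
- insert_white: Fixed insert of the caddy, WHITE (for the lamp). Moulded block 84 x 84 x 40 mm in a bay of the aluminium tray, underside 4 mm and rim 44 mm above the bench. Round central pocket 51 mm wide, 34 mm deep: floor 6 mm above the underside, 10 above the bench; mouth chamfered 4 mm. Origin: centre of underside, z up; row of inserts (88 mm apart, any order) runs along its y.
- insert_grey: Fixed insert of the caddy, GREY, widest pocket (for the amber bottle). Moulded block 84 x 84 x 40 mm in a bay of the aluminium tray, underside 4 mm and rim 44 mm above the bench. Round central pocket 70 mm wide, 34 mm deep: floor 6 mm above the underside, 10 above the bench; mouth chamfered 4 mm. Origin: centre of underside, z up; row of inserts (88 mm apart, any order) runs along its y.
Not all that is in view belongs to the job. Leave any brown or red look-alike of the tube_blue alone.

How it is judged:
At the end, for the whole second after the job is handed in: Each of the four pieces stands in the pocket of its own insert: within 12 mm of the insert's centre, foot on the pocket floor (2 to 11 mm above the insert's underside), within 0.12 rad of upright, at rest; the yellow-banded lamp and the clear bottle are upright within 30 mm of where they stood (horizontal distance between tube_orange and insert_orange below 0.012 m and z of tube_orange in the frame of insert_orange between 0.002 and 0.011 m and angle between each of tube_orange, tube_blue, lamp_blue, amber_bottle, lamp_yellow, clear_bottle's own z axis and vertical below 0.12 rad and linear speed of each of tube_orange, tube_blue, lamp_blue, amber_bottle below 0.02 m/s and horizontal distance between tube_blue and insert_blue below 0.012 m and z of tube_blue in the frame of insert_blue between 0.002 and 0.011 m and horizontal distance between lamp_blue and insert_white below 0.012 m and z of lamp_blue in the frame of insert_white between 0.002 and 0.011 m and horizontal distance between amber_bottle and insert_grey below 0.012 m and z of amber_bottle in the frame of insert_grey between 0.002 and 0.011 m and distance of each of lamp_yellow, clear_bottle from where it was at the start of the episode below 0.03 m); the robot touches nothing.
It fails at once if the orange-capped tube is dropped (falls freely from more than about 25 mm) or topples ((linear speed of tube_orange above 0.7 m/s and contact force between the fingers and tube_orange below 0.05 N) or angle between tube_orange's own z axis and vertical above 0.8 rad).
It fails at once if the blue-capped tube is dropped (falls freely from more than about 25 mm) or topples ((linear speed of tube_blue above 0.7 m/s and contact force between the fingers and tube_blue below 0.05 N) or angle between tube_blue's own z axis and vertical above 0.8 rad).
It fails at once if the blue-banded lamp is dropped (falls freely from more than about 25 mm) or topples ((linear speed of lamp_blue above 0.7 m/s and contact force between the fingers and lamp_blue below 0.05 N) or angle between lamp_blue's own z axis and vertical above 0.8 rad).
It fails at once if the amber bottle is dropped (falls freely from more than about 25 mm) or topples ((linear speed of amber_bottle above 0.7 m/s and contact force between the fingers and amber_bottle below 0.05 N) or angle between amber_bottle's own z axis and vertical above 0.8 rad).
It fails at once if the yellow-banded lamp or the clear sample bottle is shifted by more than 30 mm or tipped (distance of any of lamp_yellow, clear_bottle from where it was at the start of the episode above 0.03 m or angle between any of lamp_yellow, clear_bottle's own z axis and vertical above 0.3 rad).
It also fails if it takes over 106 s, if anything falls off the work surface, if the arm or the gripper's body presses on something with over 40 N, if the wrist force passes 120 N, or if a joint passes its speed limit or range.

### The arm

A 6-joint arm with a two-finger parallel gripper is mounted at the origin on the work surface; the furniture and walls round the work are solid. World frame = base frame: x ahead of the robot, y to its left, z up, the work surface at z = 0. Lengths are in m, angles in rad, forces in N, time in s.
With the tool pointing down it reaches from about 0.325 to 0.9 m from the base axis. Payload 6.1 kg.
Tool frame: the origin (TCP) lies on the centre line of the jaws, within the pads' length; the fingertips stand 25 mm ahead of it and the grasp point (between the pads) lies 6 mm ahead of it; z points along the fingers, y is the line along which they close (so a half turn about z gives the same grasp; the last joint's range is limited). The gripper opens to 85 mm and grips with 20 to 120 N. Pads are 22 mm wide; open, the fingers measure 114 mm over their backs; the gripper's body (76 mm by 85 mm) begins 54 mm behind the grasp point. The pads swing forward as they close: fully open they stand 13 mm farther back than shut.
Start: joints at [-1.296, 0.22, 1.526, -0, 1.395, -0.126], TCP at [0.244, -0.575, 0.256] pointing down, gripper open.
Joint ranges: [-2.98, 2.98], [-0.91, 2.08], [0.09, 2.57], [-1.24, 4.39], [0.2, 2.65], [-2.68, 2.68]. Speed limits (rad/s): [2.57, 2.57, 3.01, 3.14, 3.14, 3.14].

### API

Orientations are given as a rotation vector (axis times angle).
In Python, from plant import robot, eyes gives the robot as it stands. The module is installed in compiled form; this text tells all that it offers.
- The arm moves only by the tool creep_tool, called after "Request:" as name(argument=value, ...) on one line, values as JSON. Schema: {"type":"object","properties":{"motion":{"type":"object","properties":{"rows":{"type":"array","items":{"type":"array","items":{"type":"number"},"minItems":7,"maxItems":7},"minItems":1,"maxItems":20}},"additionalProperties":false,"required":["rows"]},"force":{"type":"number"},"only":{"type":"string"},"quiet":{"type":"boolean"},"lines":{"type":"string"}},"required":["motion"],"additionalProperties":false}. motion is an object whose key "rows" holds a list of rows, 1 to 20 of them, each of 7 numbers: the finger opening in m, then dx, dy, dz in m, then a rotation vector rx, ry, rz in rad; each row shifts and turns the commanded pose from where the row before left it, along the tool's axes as they then stand; what a row does not reach is not made up. A row lasts 1/10 s, in which the tool goes at most 0.05 m and 0.15 rad, less where a joint would pass 70% of its speed; a pose out of reach is approached as far as the arm can. The fingers move at their own pace and stop on an object; force is the grip in N (left out, the last holds). Time passes only in rows, so rows that do not move let the fingers close. The tool returns the time, the measured TCP pose, the force, the opening and the grip force at its end. only (a regular expression) keeps the lines of the reply that match it, lines (a string "A,B") keeps lines A to B, and quiet returns only ok. Input that does not fit is refused with a message, and nothing moves.
- robot.state(): the state, without advancing time (a new reading comes with each control period).
- eyes.get_image(name): name is "side" or "top" or "wrist"; returns a dict with "pixels" (480x640x3 uint8, red, green, blue), "depth" (480x640 float32, m along the optical axis (not along the pixel's ray), 0 where there is no reading), "fx", "fy", "cx", "cy" (pixels), "R" (3x3) and "t" (3): a world point X has camera coordinates R X + t. Camera axes: x right, y down, z forward; pixel columns grow to the right and rows downward; lengths in m; the calibration is good to about 2 mm. The wrist camera is an equidistant fisheye: a pixel r from the principal point sees the ray r / f radians off the axis. A picture is of the moment at which its call begins.
- robot.finish_job(): hands the job in; it is judged then, once.
The state is a dict: "time_s": time; "joint_pos": joint angles; "qd": joint speeds; "tau": joint torques, N m; "position": TCP position; "eef_rot": TCP orientation; "contact_force": force on the tool from outside, world axes, zero at the start; "wrist_torque": the same for the moment, N m; "opening": finger opening in m; "gripper_force": force on a finger pad.
Only numpy, scipy, OpenCV 4.12 (cv2) and the standard library are available. Lean on these libraries where they do the work, as an engineer would, in place of code of your own. Each camera call takes 0.05 s, during which the arm holds its last target. There are 200 camera calls.

## Working session

There is one attempt and no reset: what is moved stays moved. The work goes in short steps, Python scripts to look and compute and a tool call to move; the robot and the scene stay as the last step left them, time stands still between calls to the robot, and variables do not carry over. Pictures are saved under pics/ and viewed, at most 16 in all, crops included, and the job is handed in when it is done.

```bash
mkdir -p pics; python3 - <<'E'
from plant import robot, eyes
import cv2,numpy as np
for n in ("top","side"):
    im=eyes.get_image(n); cv2.imwrite(f"pics/{n}0.png",im["pixels"][...,::-1]); np.savez(f"{n}0.npz",**im)
    print(n,im["fx"],im["cx"],im["cy"],im["R"].round(3).tolist(),im["t"])
print(robot.state())
E
```

```text
top 443.06050212314193 320.4556458923574 238.09421329756617 [[0.028, -1.0, -0.009], [-0.994, -0.027, -0.106], [0.105, 0.012, -0.994]] [-0.01690396  0.58325347  0.99539295]
side 581.1325024427474 317.9745789476195 243.01418117186668 [[-0.748, -0.664, 0.002], [-0.412, 0.462, -0.785], [0.52, -0.588, -0.619]] [0.41613902 0.2913158  1.09570077]
{'time_s': 0.1, 'joint_pos': array([-1.29611077e+00,  2.21157509e-01,  1.52752150e+00, -4.55942819e-05,
        1.39471119e+00, -1.26100546e-01]), 'qd': array([-8.58105372e-05, -2.25346472e-03, -2.72612879e-03, -1.83754509e-03,
       -5.84914435e-04, -5.78044374e-04]), 'tau': array([ 5.15347238e-04, -4.98242104e+01, -3.90547228e+01, -1.45670315e-04,
        5.69028853e-03, -2.51172975e-05]), 'position': array([ 0.24368086, -0.5749771 ,  0.25528913]), 'eef_rot': array([-3.07696844e+00, -6.25004449e-01,  2.79723850e-04]), 'contact_force': array([ 0.24860457,  0.17730367, -0.1024598 ]), 'wrist_torque': array([ 0.00434034, -0.00710825, -0.00893237]), 'gripper_force': 0.0, 'opening': 0.0852816709837232}
```

View pics/top0.png

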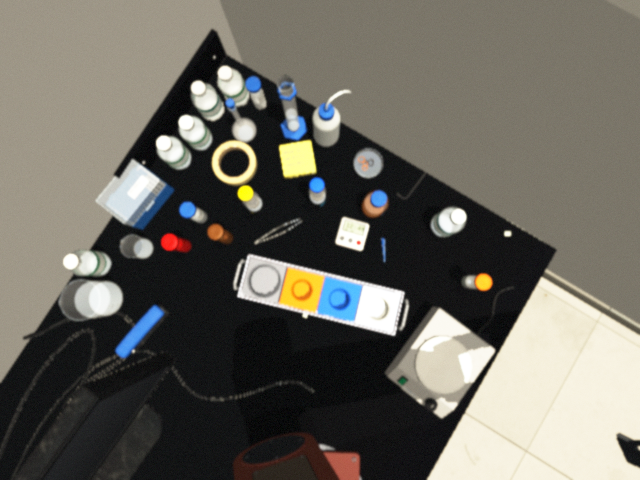

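View pics/side0.png

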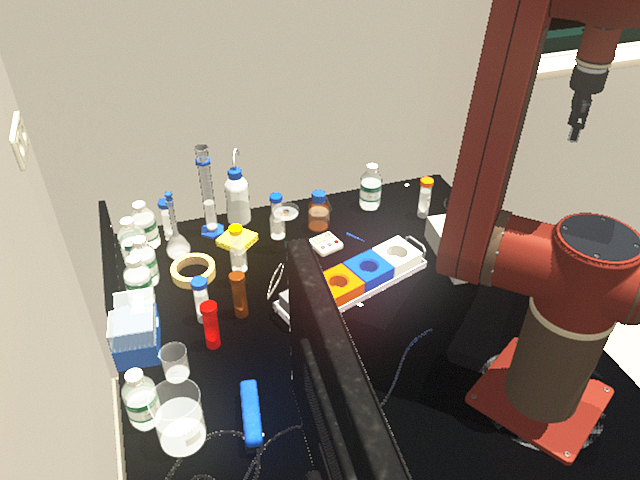

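The top view shows the tray with grey (264,280), orange (302,289), blue (340,297) and white (377,306) inserts. The orange cap is at (484,282), the amber bottle at (377,198), the yellow lamp at (246,193) and the clear bottle at (455,218). Blue caps are at (317,184) and (187,209). I'll measure heights to tell the lamp from the tube.

```bash
cat > h.py <<'E'
import numpy as np,cv2
def load(n): return dict(np.load(n))
def pt(im,u,v,d):
    p=np.array([(u-im["cx"])/im["fx"]*d,(v-im["cy"])/im["fy"]*d,d]); return im["R"].T@(p-im["t"])
def ray(im,u,v,z):
    c=-im["R"].T@im["t"]; r=im["R"].T@np.array([(u-im["cx"])/im["fx"],(v-im["cy"])/im["fy"],1]); return c+r*(z-c[2])/r[2]
H={"blue":((95,100,40),(125,255,255)),"orange":((8,160,90),(19,255,255)),"yellow":((22,120,90),(34,255,255)),"brown":((5,80,30),(14,255,150)),"red":((0,180,60),(6,255,255))}
def blobs(im,col,amin=25):
    hsv=cv2.cvtColor(im["pixels"],cv2.COLOR_RGB2HSV); m=cv2.inRange(hsv,*H[col])
    n,l,s,c=cv2.connectedComponentsWithStats(m)
    return [(s[i],c[i],l==i) for i in range(1,n) if s[i][4]>=amin]
E
python3 - <<'E'
from h import *
im=load("top0.npz"); print("cam",-im["R"].T@im["t"])
for c in ("blue","orange","yellow","brown"):
    for s,ce,m in blobs(im,c):
        v,u=np.nonzero(m&(im["depth"]>0)); 
        P=np.array([pt(im,a,b,im["depth"][b,a]) for a,b in zip(u,v)])
        if len(P)==0: continue
        zt=np.percentile(P[:,2],90); top=P[P[:,2]>zt-.006]
        print(c,s[:4],s[4],"ztop",zt.round(3),"xy",top[:,:2].mean(0).round(3),"rng",np.ptp(top[:,:2],axis=0).round(3))
t=cv2.imread("pics/top0.png")[150:340,150:510]; 
s=cv2.imread("pics/side0.png")[160:350,150:450]
cv2.imwrite("pics/crop.png",np.vstack([cv2.resize(t,None,fx=1.5,fy=1.5,interpolation=2),cv2.resize(s,(540,310),interpolation=2)]))
E
```

```text
cam [ 0.4754442  -0.01359475  1.05121143]
blue [245  75  17  17] 237 ztop 0.115 xy [0.914 0.157] rng [0.034 0.031]
blue [276  86  21  15] 120 ztop 0.217 xy [0.847 0.069] rng [0.028 0.038]
blue [224  98  11  11] 83 ztop 0.187 xy [0.839 0.189] rng [0.017 0.017]
blue [319 103  15  17] 193 ztop 0.161 xy [ 0.837 -0.007] rng [0.029 0.03 ]
blue [279 115  29  26] 403 ztop 0.013 xy [0.848 0.07 ] rng [0.057 0.061]
blue [308 176  18  17] 234 ztop 0.16 xy [0.679 0.008] rng [0.029 0.027]
blue [133 181  42  49] 559 ztop 0.051 xy [0.646 0.39 ] rng [0.102 0.071]
blue [371 189  17  18] 235 ztop 0.109 xy [ 0.665 -0.125] rng [0.034 0.033]
blue [178 200  18  20] 274 ztop 0.115 xy [0.628 0.286] rng [0.033 0.032]
blue [380 237   7  24] 105 ztop 0.008 xy [ 0.568 -0.15 ] rng [0.053 0.015]
blue [318 277  44  44] 1390 ztop 0.047 xy [ 0.446 -0.047] rng [0.095 0.096]
blue [114 304  51  54] 1039 ztop 0.055 xy [0.356 0.403] rng [0.105 0.093]
orange [363 201  16  16] 47 ztop 0.05 xy [ 0.65  -0.109] rng [0.033 0.035]
orange [207 224  22  17] 274 ztop 0.115 xy [0.582 0.223] rng [0.031 0.033]
orange [475 273  18  18] 109 ztop 0.113 xy [ 0.488 -0.344] rng [0.032 0.033]
orange [291 280  22  21] 180 ztop 0.044 xy [0.463 0.037] rng [0.045 0.048]
yellow [278 139  39  40] 287 ztop 0.019 xy [0.761 0.06 ] rng [0.087 0.086]
yellow [237 184  17  18] 234 ztop 0.16 xy [0.658 0.154] rng [0.027 0.03 ]
yellow [280 269  43  43] 890 ztop 0.047 xy [0.464 0.039] rng [0.093 0.092]
yellow [477 276  13  13] 137 ztop 0.114 xy [ 0.491 -0.346] rng [0.025 0.026]
yellow [294 282  14  14] 146 ztop 0.013 xy [0.466 0.042] rng [0.03 0.03]
brown [361 190  29  29] 183 ztop 0.072 xy [ 0.666 -0.127] rng [0.05  0.054]
brown [206 223  28  22] 247 ztop 0.105 xy [0.578 0.22 ] rng [0.032 0.033]
brown [475 272  19  20] 70 ztop 0.004 xy [ 0.495 -0.389] rng [0.045 0.071]
brown [233 432 107  48] 1437 ztop 0.447 xy [ 0.235 -0.022] rng [0.008 0.033]
```

View pics/crop.png

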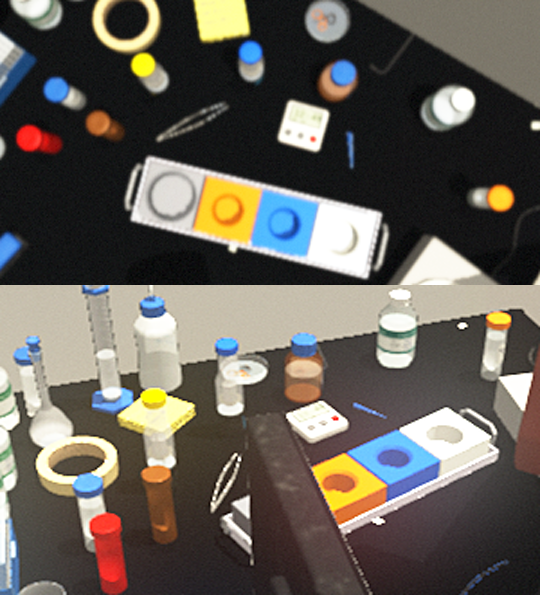

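```bash
python3 - <<'E'
from h import *
im=load("top0.npz")
for s,ce,m in blobs(im,"red"):
    v,u=np.nonzero(m&(im["depth"]>0)); P=np.array([pt(im,a,b,im["depth"][b,a]) for a,b in zip(u,v)])
    zt=np.percentile(P[:,2],90); top=P[P[:,2]>zt-.006]; print("red",ce.round(),zt.round(3),top[:,:2].mean(0).round(3))
# insert tops
V,U=np.nonzero(im["depth"]>0); D=im["depth"][V,U]
P=(np.c_[(U-im["cx"])/im["fx"]*D,(V-im["cy"])/im["fy"]*D,D]-im["t"])@im["R"]
k=(abs(P[:,2]-.044)<.006)&(abs(P[:,0]-.45)<.1)&(P[:,1]<.2)&(P[:,1]>-.22)
q=P[k]; hue=cv2.cvtColor(im["pixels"],cv2.COLOR_RGB2HSV)[V[k],U[k]]
for n,kk in (("blue",(hue[:,0]>95)&(hue[:,0]<125)&(hue[:,1]>120)),("orange",(hue[:,0]<34)&(hue[:,1]>120)),("rest",hue[:,1]<60),("all",hue[:,0]>=0)):
    r=cv2.minAreaRect(q[kk][:,:2].astype(np.float32)*1000); print(n,kk.sum(),r,np.median(q[kk][:,2]))
# pockets: dark circles depth: points with z<.02 inside tray area
pk=(P[:,2]<.03)&(P[:,2]>.004)
for n,(x,y) in {"blue":(.446,-.047),"orange":(.464,.039),"grey":(.482,.125),"white":(.428,-.133)}.items():
    m=pk&(np.hypot(P[:,0]-x,P[:,1]-y)<.036); r=cv2.minEnclosingCircle(P[m][:,:2].astype(np.float32)*1000) if m.sum()>3 else 0
    print(n,m.sum(),r)
# height grid around
g={}
for p in P[(P[:,0]>.1)&(P[:,0]<.75)&(P[:,1]>-.6)&(P[:,1]<.45)]:
    key=(int(p[0]/.05),int(np.floor(p[1]/.05))); g[key]=max(g.get(key,0),p[2])
for i in range(14,1,-1): print("%.2f"%(i*.05),[int(g.get((i,j),-.001)*1000) for j in range(8,-12,-1)])
E
```

```text
red [174. 243.] 0.114 [0.558 0.32 ]
blue 1069 ((445.69012451171875, -47.23812484741211), (83.35455322265625, 82.35138702392578), 78.0241928100586) 0.04443613923161883
orange 1084 ((463.6117248535156, 38.63623046875), (84.0315170288086, 82.7225112915039), 77.607421875) 0.04451670333449073
rest 1847 ((450.0286865234375, -19.348312377929688), (426.70794677734375, 98.54403686523438), 75.25203704833984) 0.04434004824136583
all 4081 ((450.0286865234375, -19.348312377929688), (426.70794677734375, 98.54403686523438), 75.25203704833984) 0.04440140053491828
blue 262 ((444.6221923828125, -47.57036209106445), 20.796194076538086)
orange 263 ((463.0704040527344, 39.51980972290039), 20.86733055114746)
grey 706 ((481.6192321777344, 125.54638671875), 34.940582275390625)
white 384 ((425.52783203125, -135.06614685058594), 25.10193634033203)
0.70 [109, 105, 101, 27, 29, 30, 8, 23, 24, 6, 17, 19, 5, 9, 6, 4, -1, -1, -1, -1]
0.65 [107, 106, 6, 6, 8, 162, 163, 6, 162, 161, 72, 111, 71, 9, 96, 6, 5, 3, -1, -1]
0.60 [107, 104, 113, 117, 5, 161, 160, 13, 6, 23, 22, 108, 6, 6, 131, 129, 5, 6, 5, 3]
0.55 [104, 70, 115, 6, 118, 11, 13, 13, 6, 24, 26, 20, 9, 6, 95, 82, 6, 6, 7, 7]
0.50 [71, 70, 116, 8, 7, 51, 50, 49, 47, 20, 5, 7, 7, 5, 5, 115, 114, 6, 6, 5]
0.45 [6, 5, 6, 6, 6, 50, 46, 49, 52, 50, 49, 49, 48, 7, 5, 116, 115, 12, 10, 5]
0.40 [6, 51, 43, 5, 6, 47, 48, 48, 49, 49, 49, 48, 50, 74, 77, 72, 14, 11, 7, -1]
0.35 [59, 57, 6, 6, 6, 7, 6, 5, 6, 21, 47, 48, 47, 86, 86, 86, 75, 6, 2, -1]
0.30 [57, 56, 404, 5, 6, 6, 7, 7, 5, 7, 6, 6, 76, 87, 88, 87, 75, 5, -1, -1]
0.25 [15, 404, 405, 6, 5, 4, 6, 11, 16, 6, 5, 6, 74, 88, 89, 87, 70, 0, -1, -1]
0.20 [403, 405, 402, 11, 10, 9, 394, 429, 459, 478, 6, 5, 47, 79, 78, 75, 3, -1, -1, 333]
0.15 [403, 404, 5, 5, 6, 4, 394, 5, 8, 5, 5, 5, 6, 5, 50, 5, -1, -1, -1, -1]
0.10 [293, 15, 9, 5, 6, 6, 6, 6, 4, 15, 17, 5, 5, 5, 5, 3, -1, -1, -1, -1]
```

```bash
cat > go.py <<'E'
import sys,numpy as np
from scipy.spatial.transform import Rotation as Ro
from plant import robot
x,y,z,a=map(float,sys.argv[1:5])   # a = wanted world angle of closing line
s=robot.state(); R=Ro.from_rotvec(s["eef_rot"]).as_matrix()
cur=np.arctan2(R[1,1],R[0,1]); d=(a-cur+np.pi/2)%np.pi-np.pi/2
T=Ro.from_rotvec([0,0,d]).as_matrix()@R
w=np.array([x,y,z])-s["position"]
print("rz",round(-d,4),"d(now)",(R.T@w).round(4),"d(after rot)",(T.T@w).round(4),"tilt",np.round(R[2],3),"q",s["joint_pos"].round(2),"F",s["contact_force"].round(1))
E
python3 go.py .4895 -.345 .256 -.206
```

```text
rz -0.964 d(now) [ 0.3161 -0.1158 -0.0004] d(after rot) [ 0.2754  0.1936 -0.001 ] tilt [ 0.    -0.002 -1.   ] q [-1.3   0.22  1.53 -0.    1.39 -0.13] F [ 0.2  0.2 -0.1]
```

Request:
creep_tool(motion={"rows": [[0.06, 0, 0, 0, 0, 0, -0.138], [0.06, 0, 0, 0, 0, 0, -0.138], [0.06, 0, 0, 0, 0, 0, -0.138], [0.06, 0, 0, 0, 0, 0, -0.138], [0.06, 0, 0, 0, 0, 0, -0.138], [0.06, 0, 0, 0, 0, 0, -0.138], [0.06, 0, 0, 0, 0, 0, -0.137], [0.06, 0.0306, 0.0215, 0, 0, 0, 0], [0.06, 0.0306, 0.0215, 0, 0, 0, 0], [0.06, 0.0306, 0.0215, 0, 0, 0, 0], [0.06, 0.0306, 0.0215, 0, 0, 0, 0], [0.06, 0.0306, 0.0215, 0, 0, 0, 0], [0.06, 0.0306, 0.0215, 0, 0, 0, 0], [0.06, 0.0306, 0.0215, 0, 0, 0, 0], [0.06, 0.0306, 0.0215, 0, 0, 0, 0], [0.06, 0.0306, 0.0215, 0, 0, 0, 0], [0.06, 0, 0, 0, 0, 0, 0], [0.06, 0, 0, 0, 0, 0, 0]]}, force=40)

```text
time_s: 1.9
position: [0.4895, -0.3445, 0.2557]
eef_rot: [-2.434, -1.984, 0.001]
contact_force: [-0.2, 0.4, -0.5]
opening: 0.0601
gripper_force: 0.0
```

```bash
python3 go.py .4895 -.345 .081 -.206
```

```text
rz 0.0031 d(now) [-0.0005  0.0003  0.1747] d(after rot) [-0.0005  0.0003  0.1747] tilt [ 0.    -0.001 -1.   ] q [-0.74  0.16  1.6  -0.    1.39 -0.54] F [-0.2  0.4 -0.5]
```

Request:
creep_tool(motion={"rows": [[0.06, 0, 0, 0.03, 0, 0, 0], [0.06, 0, 0, 0.03, 0, 0, 0], [0.06, 0, 0, 0.03, 0, 0, 0], [0.06, 0, 0, 0.03, 0, 0, 0], [0.06, 0, 0, 0.03, 0, 0, 0], [0.06, 0, 0, 0.025, 0, 0, 0], [0.06, 0, 0, 0, 0, 0, 0]]})

```text
time_s: 2.6
position: [0.4857, -0.3441, 0.0768]
eef_rot: [-2.432, -1.975, 0.003]
contact_force: [-1.2, 1.1, -1.2]
opening: 0.0603
gripper_force: 0.0
```

```bash
python3 - <<'E'
from h import *
from plant import eyes
im=eyes.get_image("wrist"); cv2.imwrite("pics/w1.png",im["pixels"][...,::-1])
E
```

```text
(no output)
```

View pics/w1.png

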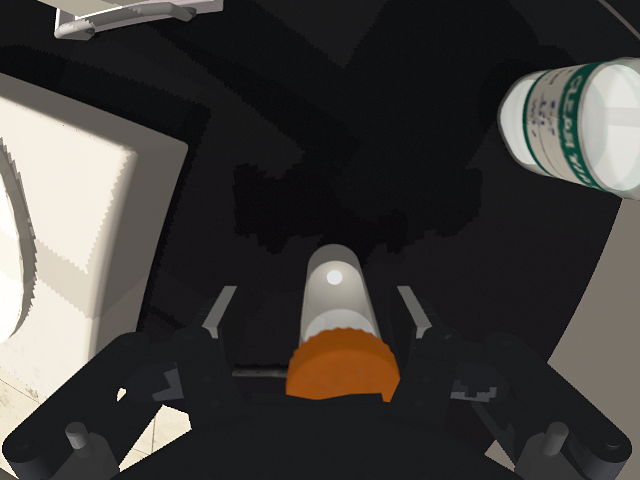

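The tube (cap at 343,365) stands between the open jaws (pads at 220 and 415), roughly centred. Closing.

Request:
creep_tool(motion={"rows": [[0.02, 0, 0, 0, 0, 0, 0], [0.02, 0, 0, 0, 0, 0, 0], [0.02, 0, 0, 0, 0, 0, 0], [0.02, 0, 0, 0, 0, 0, 0], [0.02, 0, 0, 0, 0, 0, 0], [0.02, 0, 0, 0, 0, 0, 0]]}, force=40)

```text
time_s: 3.25
position: [0.4903, -0.3463, 0.0833]
eef_rot: [2.434, 1.981, 0.0]
contact_force: [-1.1, -0.6, 6.6]
opening: 0.0289
gripper_force: 38.7
```

```bash
python3 go.py .4895 -.345 .27 -.206
```

```text
rz 0.0013 d(now) [ 0.0007 -0.0006 -0.1867] d(after rot) [ 0.0007 -0.0006 -0.1867] tilt [-0.002  0.003 -1.   ] q [-0.75  0.34  1.73 -0.    1.07 -0.54] F [-1.1 -0.6  6.6]
```

Request:
creep_tool(motion={"rows": [[0.02, 0, 0, -0.01, 0, 0, 0], [0.02, 0, 0, -0.02, 0, 0, 0], [0.02, 0, 0, -0.03, 0, 0, 0], [0.02, 0, 0, -0.03, 0, 0, 0], [0.02, 0, 0, -0.01, 0, 0, 0], [0.02, 0, 0, 0, 0, 0, 0]]})

```text
time_s: 3.85
position: [0.4903, -0.3459, 0.1835]
eef_rot: [2.434, 1.98, 0.001]
contact_force: [0.2, -0.5, -1.2]
opening: 0.0286
gripper_force: 39.3
```

```bash
python3 go.py .4633 .0392 .183 -.206
```

```text
rz 0.0012 d(now) [ 0.3715 -0.1047 -0.0006] d(after rot) [ 0.3714 -0.1052 -0.0006] tilt [-0.002  0.003 -1.   ] q [-0.75  0.22  1.67  0.    1.25 -0.54] F [ 0.2 -0.5 -1.2]
```

Request:
creep_tool(motion={"rows": [[0.02, 0.02, -0.006, 0, 0, 0, 0], [0.02, 0.03, -0.0085, 0, 0, 0, 0], [0.02, 0.035, -0.01, 0, 0, 0, 0], [0.02, 0.035, -0.01, 0, 0, 0, 0], [0.02, 0.035, -0.01, 0, 0, 0, 0], [0.02, 0.035, -0.01, 0, 0, 0, 0], [0.02, 0.035, -0.01, 0, 0, 0, 0], [0.02, 0.035, -0.01, 0, 0, 0, 0], [0.02, 0.035, -0.01, 0, 0, 0, 0], [0.02, 0.035, -0.01, 0, 0, 0, 0], [0.02, 0.025, -0.0065, 0, 0, 0, 0], [0.02, 0.0165, -0.004, 0, 0, 0, 0], [0.02, 0, 0, 0, 0, 0, 0], [0.02, 0, 0, 0, 0, 0, 0], [0.02, 0, 0, 0, 0, 0, 0]]})

```text
time_s: 5.35
position: [0.4617, 0.0392, 0.1804]
eef_rot: [-2.437, -1.981, 0.002]
contact_force: [-0.2, -0.3, -1.8]
opening: 0.0285
gripper_force: 39.3
```

```bash
python3 go.py .4633 .0392 .0933 -.206
python3 - <<'E'
from h import *
from plant import eyes
im=eyes.get_image("wrist"); cv2.imwrite("pics/w2.png",im["pixels"][...,::-1])
E
```

```text
rz 0.0004 d(now) [0.0004 0.0016 0.0871] d(after rot) [0.0004 0.0016 0.0871] tilt [-0.    -0.001 -1.   ] q [-0.09 -0.1   2.01 -0.    1.23  0.12] F [-0.2 -0.3 -1.8]
```

View pics/w2.png

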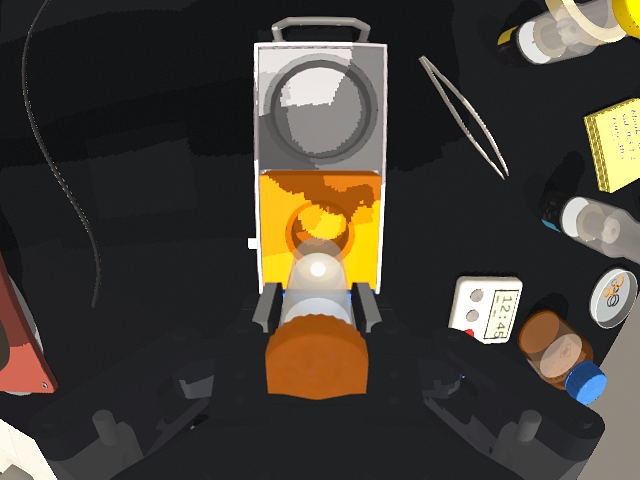

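The tube hangs straight and its axis (col 319) lines up with the orange pocket (320,232). Lowering.

Request:
creep_tool(motion={"rows": [[0.02, 0.0004, 0.0016, 0.015, 0, 0, 0], [0.02, 0, 0, 0.02, 0, 0, 0], [0.02, 0, 0, 0.02, 0, 0, 0], [0.02, 0, 0, 0.015, 0, 0, 0], [0.02, 0, 0, 0.008, 0, 0, 0], [0.02, 0, 0, 0.004, 0, 0, 0], [0.02, 0, 0, 0, 0, 0, 0], [0.02, 0, 0, 0, 0, 0, 0]]})

```text
time_s: 6.2
position: [0.4644, 0.0397, 0.1]
eef_rot: [2.437, 1.982, 0.001]
contact_force: [-0.2, 0.1, -0.1]
opening: 0.0283
gripper_force: 39.3
```

```bash
python3 go.py .4633 .0392 .0933 -.206
```

```text
rz 0.0007 d(now) [-0.0007 -0.001   0.0067] d(after rot) [-0.0007 -0.001   0.0067] tilt [ 0.     0.001 -1.   ] q [-0.08  0.02  2.06 -0.    1.06  0.12] F [-0.2  0.1 -0.1]
```

Request:
creep_tool(motion={"rows": [[0.02, -0.0007, -0.001, 0.003, 0, 0, 0], [0.02, 0, 0, 0.003, 0, 0, 0], [0.02, 0, 0, 0.0015, 0, 0, 0], [0.02, 0, 0, 0, 0, 0, 0], [0.02, 0, 0, 0, 0, 0, 0]]})

```text
time_s: 6.7
position: [0.4635, 0.0395, 0.0932]
eef_rot: [2.436, 1.982, 0.002]
contact_force: [-3.0, 0.4, 9.3]
opening: 0.0285
gripper_force: 38.6
```

```bash
python3 go.py .4633 .0392 .0933 -.206
```

```text
rz 0.0011 d(now) [-0.0004 -0.0001 -0.0001] d(after rot) [-0.0004 -0.0001 -0.0001] tilt [ 0.     0.001 -1.   ] q [-0.08  0.03  2.07  0.    1.04  0.12] F [-3.   0.4  9.3]
```

Request:
creep_tool(motion={"rows": [[0.06, 0, 0, 0, 0, 0, 0], [0.06, 0, 0, 0, 0, 0, 0], [0.06, 0, 0, 0, 0, 0, 0], [0.06, 0, 0, 0, 0, 0, 0], [0.06, 0, 0, -0.02, 0, 0, 0], [0.06, 0, 0, -0.03, 0, 0, 0], [0.06, 0, 0, -0.04, 0, 0, 0], [0.06, 0, 0, -0.04, 0, 0, 0], [0.06, 0, 0, -0.04, 0, 0, 0], [0.06, 0, 0, 0, 0, 0, 0], [0.06, 0, 0, 0, 0, 0, 0]]})

```text
time_s: 7.8
position: [0.4633, 0.0394, 0.2627]
eef_rot: [2.436, 1.981, 0.003]
contact_force: [-0.6, 0.4, -2.1]
opening: 0.0601
gripper_force: 0.0
```

```bash
python3 go.py .628 .286 .26 1.83
python3 - <<'E'
from h import *
from plant import eyes
im=eyes.get_image("side"); cv2.imwrite("pics/s2.png",im["pixels"][...,::-1])
E
```

```text
rz 1.1066 d(now) [0.275  0.1111 0.0031] d(after rot) [ 0.2224 -0.1961  0.0023] tilt [ 0.     0.002 -1.   ] q [-0.09 -0.18  1.92  0.    1.4   0.12] F [-0.6  0.4 -2.1]
```

View pics/s2.png

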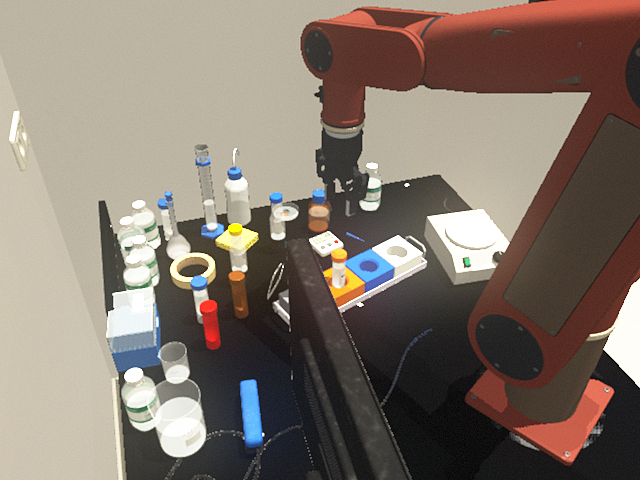

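The side view shows the orange tube upright in its insert (340,270), with nothing else disturbed. Next is the blue tube.

Request:
creep_tool(motion={"rows": [[0.06, 0, 0, 0, 0, 0, 0.1383], [0.06, 0, 0, 0, 0, 0, 0.1383], [0.06, 0, 0, 0, 0, 0, 0.1383], [0.06, 0, 0, 0, 0, 0, 0.1383], [0.06, 0, 0, 0, 0, 0, 0.1383], [0.06, 0, 0, 0, 0, 0, 0.1383], [0.06, 0, 0, 0, 0, 0, 0.1383], [0.06, 0, 0, 0, 0, 0, 0.1383], [0.06, 0.0278, -0.0245, 0, 0, 0, 0], [0.06, 0.0278, -0.0245, 0, 0, 0, 0], [0.06, 0.0278, -0.0245, 0, 0, 0, 0], [0.06, 0.0278, -0.0245, 0, 0, 0, 0], [0.06, 0.0278, -0.0245, 0, 0, 0, 0], [0.06, 0.0278, -0.0245, 0, 0, 0, 0], [0.06, 0.0278, -0.0245, 0, 0, 0, 0], [0.06, 0.0278, -0.0245, 0, 0, 0, 0], [0.06, 0, 0, 0, 0, 0, 0], [0.06, 0, 0, 0, 0, 0, 0]]})

```text
time_s: 9.65
position: [0.6263, 0.2861, 0.2582]
eef_rot: [3.114, 0.408, -0.008]
contact_force: [-0.1, -0.4, -0.6]
opening: 0.0604
gripper_force: 0.0
```

```bash
python3 go.py .628 .286 .083 1.83
python3 - <<'E'
from h import *
from plant import eyes
im=eyes.get_image("wrist"); cv2.imwrite("pics/w3.png",im["pixels"][...,::-1])
E
```

```text
rz 0.0013 d(now) [0.0025 0.0004 0.1752] d(after rot) [0.0025 0.0004 0.1752] tilt [-0.005  0.001 -1.   ] q [ 0.31  0.37  1.33 -0.    1.44  1.62] F [-0.1 -0.4 -0.6]
```

View pics/w3.png

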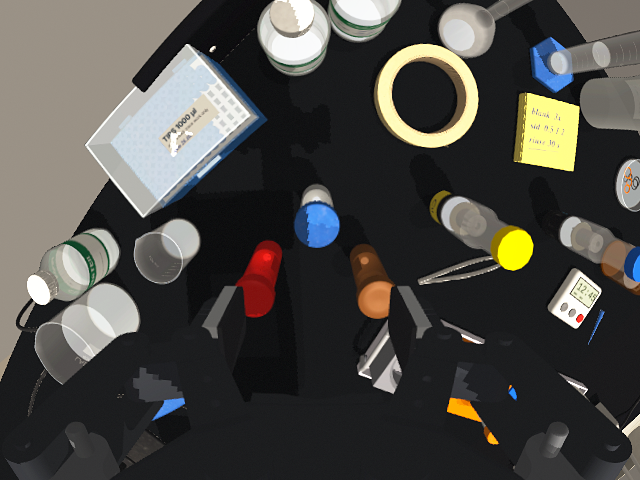

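The blue cap (317,225) is centred between the jaws. The red (262,280) and brown (373,285) tubes sit behind the finger line, with about 30 mm to spare. Descending.

Request:
creep_tool(motion={"rows": [[0.06, 0.0015, 0.0004, 0.03, 0, 0, 0], [0.06, 0, 0, 0.03, 0, 0, 0], [0.06, 0, 0, 0.03, 0, 0, 0], [0.06, 0, 0, 0.03, 0, 0, 0], [0.06, 0, 0, 0.03, 0, 0, 0], [0.06, 0, 0, 0.022, 0, 0, 0], [0.06, 0, 0, 0, 0, 0, 0], [0.06, 0, 0, 0, 0, 0, 0], [0.06, 0, 0, 0, 0, 0, 0]]})

```text
time_s: 10.6
position: [0.6301, 0.2858, 0.0921]
eef_rot: [-3.115, -0.405, -0.005]
contact_force: [0.4, -0.4, 0.1]
opening: 0.0601
gripper_force: 0.0
```

```bash
python3 go.py .628 .286 .083 1.83
python3 - <<'E'
from h import *
from plant import eyes
im=eyes.get_image("wrist"); cv2.imwrite("pics/w4.png",im["pixels"][...,::-1])
E
```

```text
rz -0.0003 d(now) [-0.002  -0.0007  0.0091] d(after rot) [-0.002  -0.0007  0.0091] tilt [ 0.003 -0.    -1.   ] q [ 0.31  0.52  1.46 -0.    1.16  1.62] F [ 0.4 -0.4  0.1]
```

View pics/w4.png

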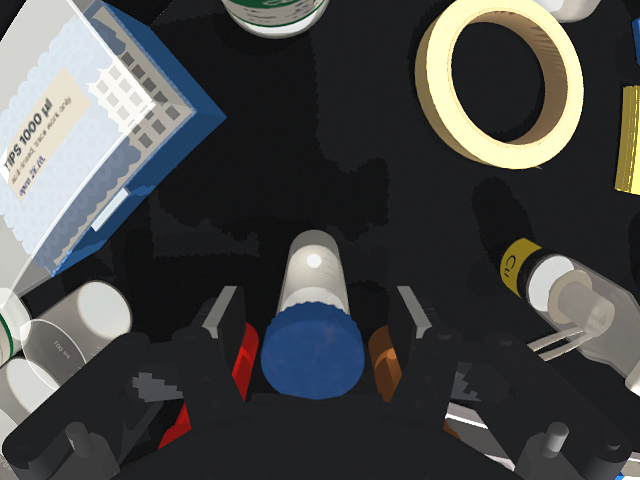

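The blue tube (312,350) is between the pads, and red and brown are clear behind. Down 9 mm, then close.

Request:
creep_tool(motion={"rows": [[0.06, -0.001, -0.0007, 0.009, 0, 0, 0], [0.06, 0, 0, 0, 0, 0, 0], [0.02, 0, 0, 0, 0, 0, 0], [0.02, 0, 0, 0, 0, 0, 0], [0.02, 0, 0, 0, 0, 0, 0], [0.02, 0, 0, 0, 0, 0, 0], [0.02, 0, 0, 0, 0, 0, 0], [0.02, 0, 0, 0, 0, 0, 0]]})

```text
time_s: 11.45
position: [0.6279, 0.2865, 0.081]
eef_rot: [-3.115, -0.406, -0.001]
contact_force: [-1.4, 1.5, 1.1]
opening: 0.0288
gripper_force: 38.9
```

```bash
python3 go.py .4450 -.0474 .26 1.83
```

```text
rz 0.0001 d(now) [-0.2624  0.2758 -0.1791] d(after rot) [-0.2623  0.2758 -0.1791] tilt [ 0. -0. -1.] q [0.31 0.53 1.47 0.   1.14 1.63] F [-1.4  1.5  1.1]
```

Request:
creep_tool(motion={"rows": [[0.02, 0, 0, -0.01, 0, 0, 0], [0.02, 0, 0, -0.02, 0, 0, 0], [0.02, 0, 0, -0.03, 0, 0, 0], [0.02, 0, 0, -0.03, 0, 0, 0], [0.02, 0, 0, -0.03, 0, 0, 0], [0.02, 0, 0, -0.03, 0, 0, 0], [0.02, 0, 0, -0.03, 0, 0, 0], [0.02, 0, 0, 0, 0, 0, -0.1], [0.02, 0, 0, 0, 0, 0, -0.13], [0.02, 0, 0, 0, 0, 0, -0.13], [0.02, 0, 0, 0, 0, 0, -0.13], [0.02, 0, 0, 0, 0, 0, -0.13], [0.02, 0, 0, 0, 0, 0, -0.13], [0.02, 0, 0, 0, 0, 0, -0.13], [0.02, 0, 0, 0, 0, 0, -0.13], [0.02, 0, 0, 0, 0, 0, -0.096], [0.02, 0, 0, 0, 0, 0, 0], [0.02, 0, 0, 0, 0, 0, 0]]})

```text
time_s: 13.25
position: [0.6278, 0.2863, 0.2612]
eef_rot: [2.44, 1.979, 0.0]
contact_force: [0.7, -0.3, -0.6]
opening: 0.0285
gripper_force: 38.8
```

```bash
python3 go.py .4450 -.0474 .19 -.206
```

```text
rz -0.0021 d(now) [-0.3643 -0.1099  0.0712] d(after rot) [-0.3641 -0.1106  0.0712] tilt [ 0.  0. -1.] q [ 0.31  0.37  1.33 -0.    1.44  0.52] F [ 0.7 -0.3 -0.6]
```

Request:
creep_tool(motion={"rows": [[0.02, -0.02, -0.006, 0, 0, 0, 0], [0.02, -0.03, -0.009, 0, 0, 0, 0], [0.02, -0.035, -0.0105, 0, 0, 0, 0], [0.02, -0.035, -0.0105, 0, 0, 0, 0], [0.02, -0.035, -0.0105, 0, 0, 0, 0], [0.02, -0.035, -0.0105, 0, 0, 0, 0], [0.02, -0.035, -0.0105, 0, 0, 0, 0], [0.02, -0.035, -0.0105, 0, 0, 0, 0], [0.02, -0.035, -0.0105, 0, 0, 0, 0], [0.02, -0.035, -0.0105, 0, 0, 0, 0], [0.02, -0.025, -0.009, 0, 0, 0, 0], [0.02, -0.009, -0.003, 0, 0, 0, 0], [0.02, 0, 0, 0.02, 0, 0, 0], [0.02, 0, 0, 0.03, 0, 0, 0], [0.02, 0, 0, 0.021, 0, 0, 0], [0.02, 0, 0, 0, 0, 0, 0], [0.02, 0, 0, 0, 0, 0, 0], [0.02, 0, 0, 0, 0, 0, 0]]})

```text
time_s: 15.05
position: [0.446, -0.0474, 0.1915]
eef_rot: [2.436, 1.981, 0.002]
contact_force: [-0.1, 0.3, -1.3]
opening: 0.0287
gripper_force: 39.0
```

```bash
python3 go.py .4450 -.0474 .092 -.206
```

```text
rz 0.0005 d(now) [-0.0002 -0.0013  0.0995] d(after rot) [-0.0002 -0.0013  0.0995] tilt [-0.     0.003 -1.   ] q [-0.28 -0.16  2.04  0.    1.26 -0.08] F [-0.1  0.3 -1.3]
```

Request:
creep_tool(motion={"rows": [[0.02, 0, -0.001, 0.02, 0, 0, 0], [0.02, 0, 0, 0.02, 0, 0, 0], [0.02, 0, 0, 0.02, 0, 0, 0], [0.02, 0, 0, 0.015, 0, 0, 0], [0.02, 0, 0, 0.01, 0, 0, 0], [0.02, 0, 0, 0.008, 0, 0, 0], [0.02, 0, 0, 0, 0, 0, 0], [0.02, 0, 0, 0, 0, 0, 0]]})

```text
time_s: 15.85
position: [0.4445, -0.0473, 0.0975]
eef_rot: [2.437, 1.982, 0.001]
contact_force: [-0.5, 0.5, -0.4]
opening: 0.0286
gripper_force: 39.0
```

```bash
python3 go.py .4450 -.0474 .092 -.206
```

```text
rz 0.0006 d(now) [-0.      0.0005  0.0055] d(after rot) [-0.      0.0005  0.0055] tilt [-0.     0.001 -1.   ] q [-0.28 -0.03  2.11 -0.    1.05 -0.08] F [-0.5  0.5 -0.4]
```

Request:
creep_tool(motion={"rows": [[0.02, 0, 0, 0.003, 0, 0, 0], [0.02, 0, 0, 0.002, 0, 0, 0], [0.02, 0, 0, 0.0015, 0, 0, 0], [0.02, 0, 0, 0, 0, 0, 0], [0.02, 0, 0, 0, 0, 0, 0]]})

```text
time_s: 16.35
position: [0.4442, -0.0472, 0.0909]
eef_rot: [2.437, 1.982, 0.001]
contact_force: [-1.6, 0.5, 4.8]
opening: 0.0284
gripper_force: 39.5
```

```bash
python3 go.py .4450 -.0474 .092 -.206
```

```text
rz 0.0007 d(now) [-0.      0.0008 -0.0011] d(after rot) [-0.      0.0008 -0.0011] tilt [-0.     0.001 -1.   ] q [-0.28 -0.01  2.12 -0.    1.04 -0.08] F [-1.6  0.5  4.8]
```

Request:
creep_tool(motion={"rows": [[0.06, 0, 0, 0, 0, 0, 0], [0.06, 0, 0, 0, 0, 0, 0], [0.06, 0, 0, 0, 0, 0, 0], [0.06, 0, 0, 0, 0, 0, 0], [0.06, 0, 0, -0.02, 0, 0, 0], [0.06, 0, 0, -0.03, 0, 0, 0], [0.06, 0, 0, -0.04, 0, 0, 0], [0.06, 0, 0, -0.04, 0, 0, 0], [0.06, 0, 0, -0.04, 0, 0, 0], [0.065, 0, 0, -0.01, 0, 0, 0], [0.065, 0, 0, 0, 0, 0, 0]]})

```text
time_s: 17.45
position: [0.445, -0.0475, 0.2723]
eef_rot: [2.435, 1.98, 0.004]
contact_force: [0.6, 0.3, -1.0]
opening: 0.0647
gripper_force: 0.0
```

```bash
python3 go.py .679 .008 .27 -.206
```

```text
rz 0.0006 d(now) [0.102  0.2177 0.0032] d(after rot) [0.1021 0.2177 0.0032] tilt [-0.     0.004 -1.   ] q [-0.28 -0.23  1.95  0.    1.42 -0.08] F [ 0.6  0.3 -1. ]
```

Request:
creep_tool(motion={"rows": [[0.065, 0.0145, 0.0311, 0, 0, 0, 0], [0.065, 0.0145, 0.0311, 0, 0, 0, 0], [0.065, 0.0145, 0.0311, 0, 0, 0, 0], [0.065, 0.0145, 0.0311, 0, 0, 0, 0], [0.065, 0.0145, 0.0311, 0, 0, 0, 0], [0.065, 0.0145, 0.0311, 0, 0, 0, 0], [0.065, 0.015, 0.0311, 0, 0, 0, 0], [0.065, 0, 0, 0, 0, 0, 0], [0.065, 0, 0, 0, 0, 0, 0], [0.065, 0, 0, 0, 0, 0, 0]]})

```text
time_s: 18.45
position: [0.6765, 0.0082, 0.2687]
eef_rot: [-2.436, -1.981, 0.003]
contact_force: [0.4, -0.5, 0.9]
opening: 0.0649
gripper_force: 0.0
```

```bash
python3 go.py .679 .008 .118 -.206
python3 - <<'E'
from h import *
from plant import eyes
im=eyes.get_image("wrist"); cv2.imwrite("pics/w5.png",im["pixels"][...,::-1])
E
```

```text
rz 0.0004 d(now) [0.0004 0.0029 0.1507] d(after rot) [0.0004 0.0029 0.1507] tilt [-0.    -0.003 -1.   ] q [-0.1   0.34  1.36 -0.    1.45  0.1 ] F [ 0.4 -0.5  0.9]
```

View pics/w5.png

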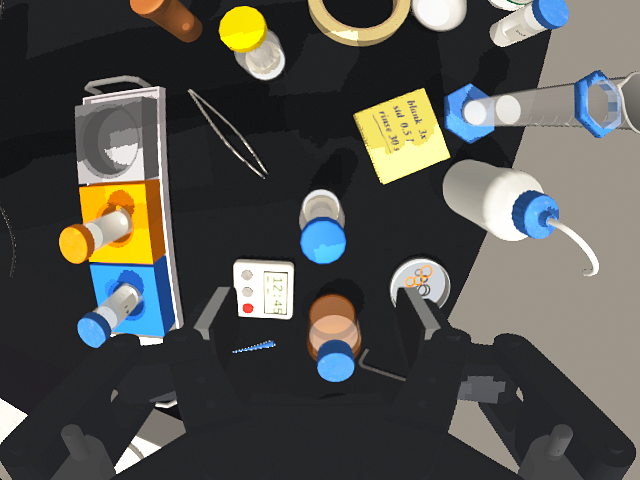

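The lamp cap (322,240) is centred between the jaws, and both tubes stand in their pockets (120,222 and 124,300). Descending.

Request:
creep_tool(motion={"rows": [[0.065, 0, 0.002, 0.025, 0, 0, 0], [0.065, 0, 0, 0.025, 0, 0, 0], [0.065, 0, 0, 0.025, 0, 0, 0], [0.065, 0, 0, 0.025, 0, 0, 0], [0.065, 0, 0, 0.025, 0, 0, 0], [0.065, 0, 0, 0.02, 0, 0, 0], [0.065, 0, 0, 0.005, 0, 0, 0], [0.065, 0, 0, 0, 0, 0, 0], [0.065, 0, 0, 0, 0, 0, 0], [0.03, 0, 0, 0, 0, 0, 0], [0.03, 0, 0, 0, 0, 0, 0], [0.03, 0, 0, 0, 0, 0, 0], [0.03, 0, 0, 0, 0, 0, 0], [0.03, 0, 0, 0, 0, 0, 0], [0.03, 0, 0, 0, 0, 0, 0]]}, force=50)

```text
time_s: 20.0
position: [0.6808, 0.0079, 0.1221]
eef_rot: [2.436, 1.981, 0.003]
contact_force: [-2.0, 0.2, 5.8]
opening: 0.0314
gripper_force: 50.0
```

```bash
python3 go.py .679 .008 .118 -.206
```

```text
rz 0.0007 d(now) [-0.0002 -0.0018  0.0041] d(after rot) [-0.0002 -0.0018  0.0041] tilt [ 0.     0.002 -1.   ] q [-0.1   0.46  1.48  0.    1.2   0.1 ] F [-2.   0.2  5.8]
```

```bash
python3 - <<'E'
from h import *
from plant import eyes
im=eyes.get_image("wrist"); a=im["pixels"][...,::-1]
s=eyes.get_image("side")["pixels"][100:300,150:450,::-1]
cv2.imwrite("pics/w6.png",np.hstack([a[150:,120:520],cv2.resize(s,(400,330),interpolation=2)]))
E
```

```text
(no output)
```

View pics/w6.png

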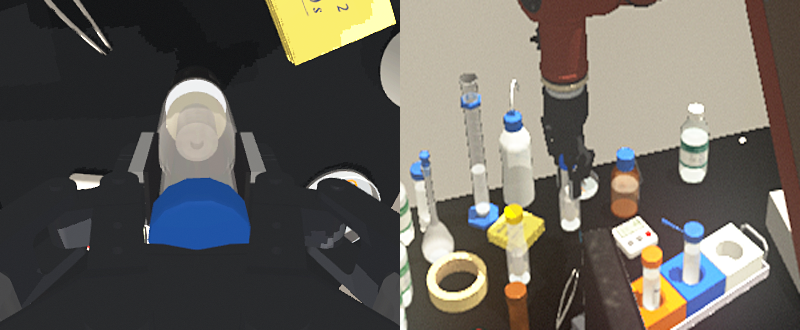

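The grip is on the lamp's envelope just under the cap, and the lamp is upright. Trial lift.

Request:
creep_tool(motion={"rows": [[0.02, 0, 0, -0.005, 0, 0, 0], [0.02, 0, 0, -0.01, 0, 0, 0], [0.02, 0, 0, -0.005, 0, 0, 0], [0.02, 0, 0, 0, 0, 0, 0], [0.02, 0, 0, 0, 0, 0, 0]]})

```text
time_s: 20.6
position: [0.6798, 0.0079, 0.1405]
eef_rot: [2.437, 1.982, 0.0]
contact_force: [1.0, 0.1, -0.6]
opening: 0.0313
gripper_force: 49.6
```

```bash
python3 go.py .4265 -.1342 .29 -.206
python3 - <<'E'
from h import *
from plant import eyes
im=eyes.get_image("wrist"); a=im["pixels"][...,::-1]
s=eyes.get_image("side")["pixels"][150:250,220:320,::-1]
cv2.imwrite("pics/w7.png",np.hstack([a[150:,120:520],cv2.resize(s,(400,330),interpolation=2)]))
E
```

```text
rz 0.0006 d(now) [-0.1908 -0.219  -0.1496] d(after rot) [-0.1909 -0.2189 -0.1496] tilt [ 0.  0. -1.] q [-0.1   0.44  1.47 -0.    1.23  0.1 ] F [ 1.   0.1 -0.6]
```

View pics/w7.png

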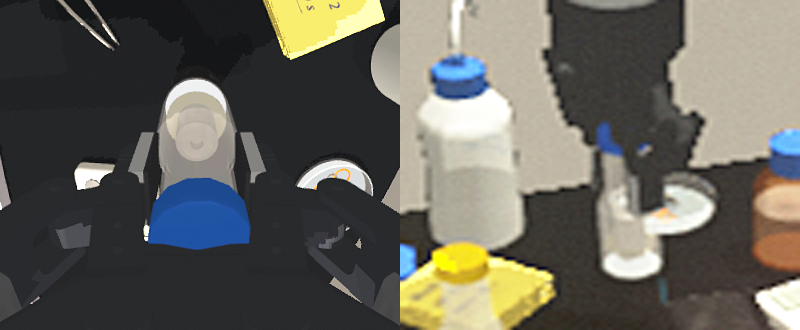

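Lamp and gripper moved together (same pose in the wrist view), so the grip holds. Carrying it to the white insert.

Request:
creep_tool(motion={"rows": [[0.02, 0, 0, -0.02, 0, 0, 0], [0.02, 0, 0, -0.03, 0, 0, 0], [0.02, 0, 0, -0.03, 0, 0, 0], [0.02, 0, 0, -0.03, 0, 0, 0], [0.02, 0, 0, -0.025, 0, 0, 0], [0.02, -0.01, -0.0115, 0, 0, 0, 0], [0.02, -0.02, -0.023, 0, 0, 0, 0], [0.02, -0.024, -0.0275, 0, 0, 0, 0], [0.02, -0.024, -0.0275, 0, 0, 0, 0], [0.02, -0.024, -0.0275, 0, 0, 0, 0], [0.02, -0.024, -0.0275, 0, 0, 0, 0], [0.02, -0.024, -0.0275, 0, 0, 0, 0], [0.02, -0.022, -0.025, 0, 0, 0, 0], [0.02, -0.0128, -0.0145, 0, 0, 0, 0], [0.02, -0.006, -0.007, 0, 0, 0, 0], [0.02, 0, 0, 0, 0, 0, 0], [0.02, 0, 0, 0, 0, 0, 0], [0.02, 0, 0, 0, 0, 0, 0]]})

```text
time_s: 22.5
position: [0.4277, -0.1339, 0.2753]
eef_rot: [-2.437, -1.983, -0.0]
contact_force: [1.1, 0.3, -1.7]
opening: 0.0314
gripper_force: 49.8
```

```bash
python3 go.py .4265 -.1342 .132 -.206
```

```text
rz 0.0014 d(now) [-0.0005 -0.0011  0.1433] d(after rot) [-0.0005 -0.0011  0.1433] tilt [ 0.  0. -1.] q [-0.48 -0.23  1.94  0.    1.43 -0.28] F [ 1.1  0.3 -1.7]
```

Request:
creep_tool(motion={"rows": [[0.02, -0.0005, -0.001, 0.015, 0, 0, 0], [0.02, 0, 0, 0.02, 0, 0, 0], [0.02, 0, 0, 0.025, 0, 0, 0], [0.02, 0, 0, 0.025, 0, 0, 0], [0.02, 0, 0, 0.02, 0, 0, 0], [0.02, 0, 0, 0.015, 0, 0, 0], [0.02, 0, 0, 0.01, 0, 0, 0], [0.02, 0, 0, 0.006, 0, 0, 0], [0.02, 0, 0, 0, 0, 0, 0], [0.02, 0, 0, 0, 0, 0, 0]]})

```text
time_s: 23.5
position: [0.4263, -0.1347, 0.1398]
eef_rot: [2.437, 1.982, 0.001]
contact_force: [0.3, -0.2, -0.7]
opening: 0.0313
gripper_force: 49.8
```

```bash
python3 go.py .4265 -.1342 .132 -.206
```

```text
rz 0.0008 d(now) [0.0005 0.0001 0.0078] d(after rot) [0.0005 0.0001 0.0078] tilt [-0.     0.001 -1.   ] q [-0.48 -0.09  2.09  0.    1.15 -0.28] F [ 0.3 -0.2 -0.7]
```

Request:
creep_tool(motion={"rows": [[0.02, 0, 0, 0.003, 0, 0, 0], [0.02, 0, 0, 0.003, 0, 0, 0], [0.02, 0, 0, 0.002, 0, 0, 0], [0.02, 0, 0, 0.001, 0, 0, 0], [0.02, 0, 0, 0, 0, 0, 0], [0.02, 0, 0, 0, 0, 0, 0]]})

```text
time_s: 24.1
position: [0.4265, -0.1351, 0.132]
eef_rot: [2.436, 1.981, 0.0]
contact_force: [-4.3, 2.2, 11.2]
opening: 0.0316
gripper_force: 52.1
```

```bash
python3 go.py .4265 -.1342 .132 -.206
```

```text
rz 0.0007 d(now) [ 0.0008 -0.0002  0.    ] d(after rot) [ 0.0008 -0.0002  0.    ] tilt [-0.001  0.001 -1.   ] q [-0.48 -0.08  2.09 -0.    1.13 -0.28] F [-4.3  2.2 11.2]
```

Request:
creep_tool(motion={"rows": [[0.065, 0, 0, 0, 0, 0, 0], [0.065, 0, 0, 0, 0, 0, 0], [0.065, 0, 0, 0, 0, 0, 0], [0.065, 0, 0, 0, 0, 0, 0], [0.065, 0, 0, -0.02, 0, 0, 0], [0.065, 0, 0, -0.03, 0, 0, 0], [0.065, 0, 0, -0.04, 0, 0, 0], [0.065, 0, 0, -0.04, 0, 0, 0], [0.085, 0, 0, -0.02, 0, 0, 0], [0.085, 0, 0, 0, 0, 0, 0], [0.085, 0, 0, 0, 0, 0, 0]]})

```text
time_s: 25.2
position: [0.4258, -0.1346, 0.2798]
eef_rot: [2.437, 1.982, 0.0]
contact_force: [0.2, -0.2, 0.4]
opening: 0.0846
gripper_force: 0.0
```

```bash
python3 go.py .665 -.125 .28 -.206
python3 - <<'E'
from h import *
from plant import eyes
im=eyes.get_image("wrist"); cv2.imwrite("pics/w8.png",im["pixels"][...,::-1])
E
```

```text
rz 0.0006 d(now) [ 5.810e-02  2.322e-01 -2.000e-04] d(after rot) [ 5.830e-02  2.322e-01 -2.000e-04] tilt [-0.  0. -1.] q [-0.48 -0.24  1.94 -0.    1.44 -0.28] F [ 0.2 -0.2  0.4]
```

View pics/w8.png

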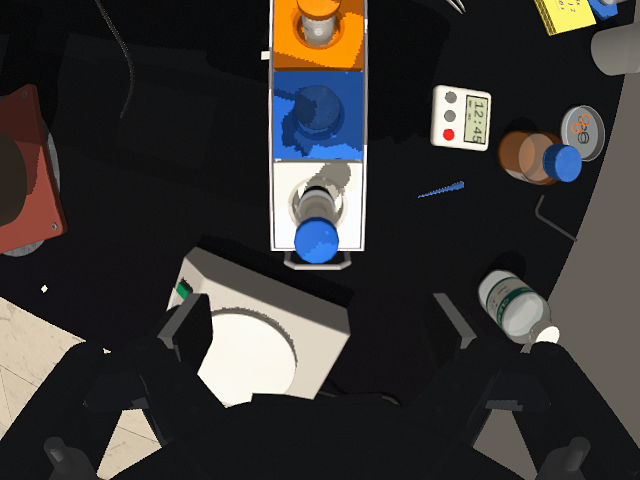

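The lamp stands in the white pocket (317,215). On to the amber bottle (550,158).

Request:
creep_tool(motion={"rows": [[0.085, 0.0083, 0.0332, 0, 0, 0, 0], [0.085, 0.0083, 0.0332, 0, 0, 0, 0], [0.085, 0.0083, 0.0332, 0, 0, 0, 0], [0.085, 0.0083, 0.0332, 0, 0, 0, 0], [0.085, 0.0083, 0.0332, 0, 0, 0, 0], [0.085, 0.0083, 0.0332, 0, 0, 0, 0], [0.085, 0.0085, 0.033, 0, 0, 0, 0], [0.085, 0, 0, 0.03, 0, 0, 0], [0.085, 0, 0, 0.03, 0, 0, 0], [0.085, 0, 0, 0, 0, 0, 0], [0.085, 0, 0, 0, 0, 0, 0], [0.085, 0, 0, 0, 0, 0, 0]]})

```text
time_s: 26.45
position: [0.6656, -0.1251, 0.2217]
eef_rot: [2.437, 1.981, 0.001]
contact_force: [-0.5, -0.4, 0.5]
opening: 0.0848
gripper_force: 0.0
```

```bash
python3 go.py .665 -.125 .071 -.206
python3 - <<'E'
from h import *
from plant import eyes
im=eyes.get_image("wrist"); cv2.imwrite("pics/w9.png",im["pixels"][...,::-1])
E
```

```text
rz 0.0004 d(now) [ 0.     -0.0008  0.1507] d(after rot) [ 0.     -0.0008  0.1507] tilt [-0.     0.002 -1.   ] q [-0.3   0.37  1.41  0.    1.36 -0.1 ] F [-0.5 -0.4  0.5]
```

View pics/w9.png

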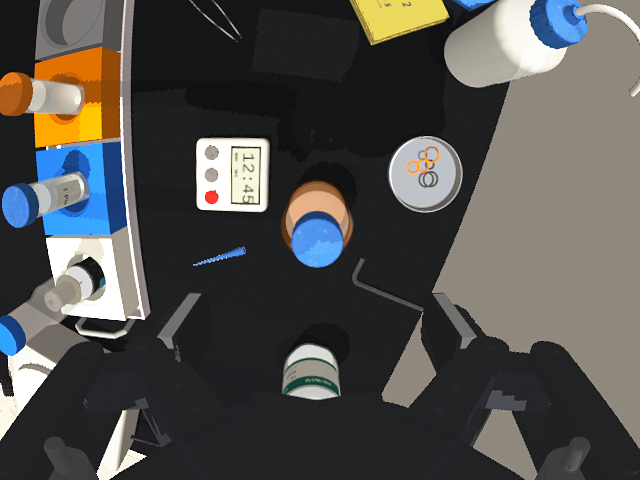

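The amber bottle's cap (317,240) is centred between the jaws, and the clear bottle (311,372) is well behind them. Descending and closing.

Request:
creep_tool(motion={"rows": [[0.085, 0, -0.0008, 0.025, 0, 0, 0], [0.085, 0, 0, 0.025, 0, 0, 0], [0.085, 0, 0, 0.025, 0, 0, 0], [0.085, 0, 0, 0.025, 0, 0, 0], [0.085, 0, 0, 0.025, 0, 0, 0], [0.085, 0, 0, 0.02, 0, 0, 0], [0.085, 0, 0, 0.005, 0, 0, 0], [0.085, 0, 0, 0, 0, 0, 0], [0.085, 0, 0, 0, 0, 0, 0], [0.04, 0, 0, 0, 0, 0, 0], [0.04, 0, 0, 0, 0, 0, 0], [0.04, 0, 0, 0, 0, 0, 0], [0.04, 0, 0, 0, 0, 0, 0], [0.04, 0, 0, 0, 0, 0, 0], [0.04, 0, 0, 0, 0, 0, 0]]}, force=70)

```text
time_s: 28.0
position: [0.6657, -0.1251, 0.0723]
eef_rot: [2.435, 1.98, 0.003]
contact_force: [0.5, 0.3, 6.6]
opening: 0.0523
gripper_force: 74.4
```

```bash
python3 go.py .665 -.125 .24 -.206
```

```text
rz 0.0007 d(now) [-1.000e-04 -1.000e-04 -1.677e-01] d(after rot) [-1.000e-04 -1.000e-04 -1.677e-01] tilt [-0.     0.003 -1.   ] q [-0.3   0.52  1.51  0.    1.11 -0.1 ] F [0.5 0.3 6.6]
```

Request:
creep_tool(motion={"rows": [[0.04, 0, 0, -0.005, 0, 0, 0], [0.04, 0, 0, -0.01, 0, 0, 0], [0.04, 0, 0, -0.005, 0, 0, 0], [0.04, 0, 0, 0, 0, 0, 0], [0.04, 0, 0, 0, 0, 0, 0]]})

```text
time_s: 28.5
position: [0.6642, -0.1247, 0.0903]
eef_rot: [-2.437, -1.982, 0.0]
contact_force: [0.1, 0.2, -4.0]
opening: 0.0519
gripper_force: 73.9
```

```bash
python3 go.py .4817 .1255 .24 -.206
python3 - <<'E'
from h import *
from plant import eyes
im=eyes.get_image("wrist"); a=im["pixels"][...,::-1]
s=eyes.get_image("side")["pixels"][150:270,250:370,::-1]
cv2.imwrite("pics/w10.png",np.hstack([a[150:,120:520],cv2.resize(s,(400,330),interpolation=2)]))
E
```

```text
rz 0.0006 d(now) [ 0.2077 -0.2297 -0.1497] d(after rot) [ 0.2076 -0.2299 -0.1497] tilt [-0. -0. -1.] q [-0.3   0.49  1.51 -0.    1.14 -0.1 ] F [ 0.1  0.2 -4. ]
```

View pics/w10.png

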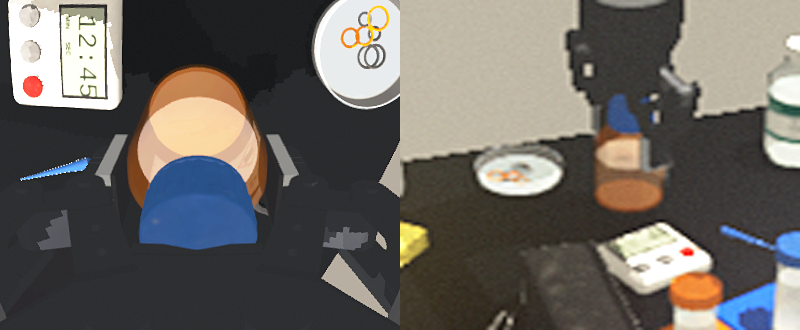

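The amber bottle is lifted upright and held firmly. Carrying it to the grey insert.

Request:
creep_tool(motion={"rows": [[0.04, 0, 0, -0.02, 0, 0, 0], [0.04, 0, 0, -0.03, 0, 0, 0], [0.04, 0, 0, -0.03, 0, 0, 0], [0.04, 0, 0, -0.03, 0, 0, 0], [0.04, 0, 0, -0.025, 0, 0, 0], [0.04, 0, 0, -0.015, 0, 0, 0], [0.04, 0.01, -0.011, 0, 0, 0, 0], [0.04, 0.0177, -0.0197, 0, 0, 0, 0], [0.04, 0.022, -0.0243, 0, 0, 0, 0], [0.04, 0.022, -0.0243, 0, 0, 0, 0], [0.04, 0.022, -0.0243, 0, 0, 0, 0], [0.04, 0.022, -0.0243, 0, 0, 0, 0], [0.04, 0.022, -0.0243, 0, 0, 0, 0], [0.04, 0.022, -0.0243, 0, 0, 0, 0], [0.04, 0.022, -0.0243, 0, 0, 0, 0], [0.04, 0.016, -0.0178, 0, 0, 0, 0], [0.04, 0.01, -0.011, 0, 0, 0, 0], [0.04, 0, 0, 0, 0, 0, 0], [0.04, 0, 0, 0, 0, 0, 0], [0.04, 0, 0, 0, 0, 0, 0]]})

```text
time_s: 30.6
position: [0.4825, 0.1247, 0.2402]
eef_rot: [2.438, 1.981, -0.0]
contact_force: [-0.1, 0.6, -3.0]
opening: 0.0517
gripper_force: 74.5
```

```bash
python3 go.py .4817 .1255 .0823 -.206
```

```text
rz -0.0002 d(now) [ 0.0007 -0.001   0.1579] d(after rot) [ 0.0007 -0.001   0.1579] tilt [-0.  0. -1.] q [ 0.09 -0.07  1.87 -0.    1.35  0.3 ] F [-0.1  0.6 -3. ]
```

Request:
creep_tool(motion={"rows": [[0.04, 0.0007, -0.001, 0.015, 0, 0, 0], [0.04, 0, 0, 0.025, 0, 0, 0], [0.04, 0, 0, 0.025, 0, 0, 0], [0.04, 0, 0, 0.025, 0, 0, 0], [0.04, 0, 0, 0.025, 0, 0, 0], [0.04, 0, 0, 0.015, 0, 0, 0], [0.04, 0, 0, 0.012, 0, 0, 0], [0.04, 0, 0, 0.008, 0, 0, 0], [0.04, 0, 0, 0, 0, 0, 0], [0.04, 0, 0, 0, 0, 0, 0], [0.04, 0, 0, 0, 0, 0, 0]]})

```text
time_s: 31.7
position: [0.482, 0.1264, 0.0913]
eef_rot: [2.437, 1.981, 0.003]
contact_force: [-0.2, 0.5, -3.1]
opening: 0.0518
gripper_force: 74.5
```

```bash
python3 go.py .4817 .1255 .0823 -.206
```

```text
rz 0.0005 d(now) [-0.0009 -0.0001  0.009 ] d(after rot) [-0.0009 -0.0001  0.009 ] tilt [ 0.001  0.002 -1.   ] q [0.1  0.11 1.99 0.   1.04 0.3 ] F [-0.2  0.5 -3.1]
```

Request:
creep_tool(motion={"rows": [[0.04, 0, 0, 0.003, 0, 0, 0], [0.04, 0, 0, 0.003, 0, 0, 0], [0.04, 0, 0, 0.0025, 0, 0, 0], [0.04, 0, 0, 0.001, 0, 0, 0], [0.04, 0, 0, 0, 0, 0, 0], [0.04, 0, 0, 0, 0, 0, 0]]})

```text
time_s: 32.3
position: [0.4813, 0.1266, 0.0822]
eef_rot: [-2.437, -1.982, -0.0]
contact_force: [-5.0, -0.8, 9.9]
opening: 0.0518
gripper_force: 76.0
```

```bash
python3 go.py .4817 .1255 .0823 -.206
```

```text
rz 0.0008 d(now) [-0.001   0.0006 -0.0001] d(after rot) [-0.001   0.0006 -0.0001] tilt [ 0. -0. -1.] q [0.1  0.12 1.99 0.   1.03 0.3 ] F [-5.  -0.8  9.9]
```

Request:
creep_tool(motion={"rows": [[0.085, 0, 0, 0, 0, 0, 0], [0.085, 0, 0, 0, 0, 0, 0], [0.085, 0, 0, 0, 0, 0, 0], [0.085, 0, 0, 0, 0, 0, 0], [0.085, 0, 0, 0, 0, 0, 0], [0.085, 0, 0, -0.02, 0, 0, 0], [0.085, 0, 0, -0.03, 0, 0, 0], [0.085, 0, 0, -0.04, 0, 0, 0], [0.085, 0, 0, -0.04, 0, 0, 0], [0.085, 0, 0, -0.04, 0, 0, 0], [0.085, -0.03, 0.03, 0, 0, 0, 0], [0.085, -0.03, 0.03, 0, 0, 0, 0], [0.085, -0.03, 0.03, 0, 0, 0, 0], [0.085, -0.03, 0.03, 0, 0, 0, 0], [0.085, -0.03, 0.03, 0, 0, 0, 0], [0.085, -0.04, 0, 0, 0, 0, 0], [0.085, -0.04, 0, 0, 0, 0, 0], [0.085, -0.04, 0, 0, 0, 0, 0], [0.085, -0.04, 0, 0, 0, 0, 0], [0.085, -0.04, 0, 0, 0, 0, 0]]})

```text
time_s: 34.3
position: [0.556, -0.2484, 0.2506]
eef_rot: [-2.437, -1.982, -0.0]
contact_force: [0.9, -0.9, -0.2]
opening: 0.0848
gripper_force: 0.0
```

Request:
creep_tool(motion={"rows": [[0.085, -0.04, 0, 0, 0, 0, 0], [0.085, -0.04, 0, 0, 0, 0, 0], [0.085, -0.04, 0, 0, 0, 0, 0], [0.085, -0.04, 0, 0, 0, 0, 0], [0.085, 0, 0, 0, 0, 0, 0], [0.085, 0, 0, 0, 0, 0, 0]]})

```text
time_s: 34.9
position: [0.5233, -0.4042, 0.2501]
eef_rot: [-2.439, -1.979, -0.0]
contact_force: [0.4, 0.1, -0.6]
opening: 0.0848
gripper_force: 0.0
```

```bash
python3 - <<'E'
from h import *
from plant import eyes
im=eyes.get_image("top"); s=eyes.get_image("side")
a=im["pixels"][130:350,150:510,::-1]; b=s["pixels"][160:350,150:450,::-1]
cv2.imwrite("pics/end.png",np.vstack([cv2.resize(a,(480,293),interpolation=2),cv2.resize(b,(480,304),interpolation=2)]))
V,U=np.nonzero(im["depth"]>0); D=im["depth"][V,U]
P=(np.c_[(U-im["cx"])/im["fx"]*D,(V-im["cy"])/im["fy"]*D,D]-im["t"])@im["R"]
C={"orange":(.4633,.0391),"blue":(.445,-.0474),"white":(.4265,-.1342),"grey":(.4817,.1255),"yellow":(.658,.154)}
for n,(x,y) in C.items():
    q=P[(np.hypot(P[:,0]-x,P[:,1]-y)<.05)]; zt=np.percentile(q[:,2],99) ; t=q[q[:,2]>zt-.008]; r=cv2.minEnclosingCircle(t[:,:2].astype(np.float32)*1000)
    print(n,"ztop",zt.round(4),"mean off mm",((t[:,:2].mean(0)-[x,y])*1000).round(1),len(t),r)
E
```

```text
orange ztop 0.1253 mean off mm [-0.1 -0.1] 202 ((463.24066162109375, 39.25444030761719), 16.58832359313965)
blue ztop 0.1252 mean off mm [-0.7  1.8] 206 ((444.1555480957031, -45.56800079345703), 16.666322708129883)
white ztop 0.1707 mean off mm [-0.7  0.8] 180 ((425.7643127441406, -133.5432891845703), 14.787703514099121)
grey ztop 0.119 mean off mm [-0.3 -0. ] 210 ((481.5885925292969, 125.20136260986328), 17.185192108154297)
yellow ztop 0.1606 mean off mm [-0.3 -0.1] 166 ((658.2159423828125, 154.31829833984375), 14.916534423828125)
```

View pics/end.png

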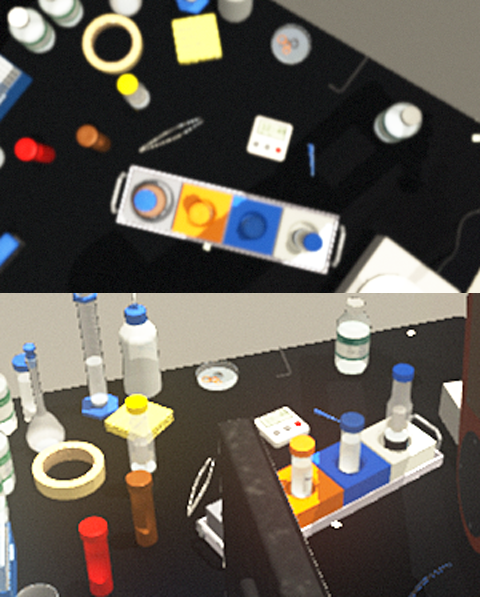

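All four pieces stand upright on their pocket floors: the cap tops are about 10 mm higher than on the bench and within 2 mm of the pocket centres. The yellow lamp and the clear bottle have not moved, so I'm handing in.

```bash
python3 -c "
from plant import robot
print(robot.finish_job())"
```

```text
the job is handed in; nothing more can be done
None
```

I packed the tray and handed the job in at about 35 s: both tubes, the blue lamp and the amber bottle stand upright on the floors of their own pockets, each within about 2 mm of centre by camera. The yellow lamp measured unmoved and the clear bottle looks unmoved in the last pictures; the hand-in returned no verdict.

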